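Fit the reamer on the citrus press and hold it pressed

TASK

Get the citrus press ready and try it: first pull the sprung steel drip-stop spout by its finger tab all the way out to its stop, where it stays. Then set the loose reamer upright on the press's spindle, turned so that its socket meshes with the spindle's cross of vanes, slide it fully home onto the collar, press it down so that the sprung switch under the spindle goes right down, and finish while still holding the reamer and keeping it pressed - do not let go. Leave the pods and the spice jar near the press where they are.

Things in the scene. Friction and masses are not known exactly. Their poses are not given: they have to be found in the camera images.
- citrus_press: Electric citrus press, fixed to the worktop: round white motor base about 130 mm across with a shallow grey juice dish on top (rim 140 mm across, rim top 71 mm and dish floor 57.5 mm above the worktop). Origin under its centre on the worktop; z up; its spout side faces its own -x.
- drip_slide (a joint): Steel drip-stop spout in the front of the press, a slide in m: 0 = in, 0.025 = out at its stop, moving along the press's own -x. A spring pulls back harder the further it is out (0.3 to 1.8 N) and 3.5 N of friction holds it wherever it is left, so pulling takes up to 5.5 N and it stays out when released. It starts between 0 and 0.006.
- spout_tab (a point): Finger tab standing up from the outer end of the spout: 10 mm thick across the pull (press y), 16 mm along it (press x), top 80 mm above the worktop, free on both sides from 50 mm up. This point is in its middle, 68 mm above the worktop, and 104 mm from the press's axis with the spout in. Axes as the press's.
- spindle: Steel drive spindle in the middle of the dish: round collar 30 mm across, above it four vanes in a cross along the spindle's x and y axes. Origin on the axis at the collar's top face, where the reamer seats, 74 mm above the worktop when not pressed; z up. It turns stiffly (0.15 N m, at most 1.6 rad from the press's own axes); its rest angle differs each time.
- spindle_tip (a point): Tip of the spindle, 30.5 mm above its origin, axes as the spindle's. The vanes are 21 mm from tip to tip, 5 mm thick and 22 mm tall, with a narrower step to 23.5 mm; above them a round-ended pilot pin 5 mm thick reaches the tip.
- press_switch (a joint): Sprung press switch under the spindle, a slide in m: 0 = up, 0.008 = right down at its stop. The spindle goes down with it. It takes 3 N to start and 6.2 N fully down, and springs back up as soon as the push ends.
- reamer: Loose white reamer (juicing cone), about 90 g, upright on the worktop. Skirt 66 mm across, 2 to 9 mm high; above it a straight fluted trunk 34 mm across with four ribs in a cross along its x and y axes, 42 mm over two ribs across, each 11 mm wide, straight up to 56 mm, then a rounded top to 77 mm. Origin on the axis at the underside, z up.
- reamer_socket (a point): Mouth of the reamer's socket, at the reamer's origin with its axes: cross-shaped, 34 mm deep from below, slots 8 mm wide and 24 mm end to end, in line with the ribs, so it fits the spindle in any of four quarter turns with 1.5 mm of play all round. It is home when this point is at the spindle's origin.
- coffee_pod_a: Bystander: coffee pod, 51 mm across, 44 mm tall, origin under its centre.
- coffee_pod_b: Bystander: coffee pod, 51 mm across, 44 mm tall, origin under its centre.
- spice_jar: Bystander: spice jar, 47 mm across, 98 mm tall, origin under its centre.
There are look-alikes about, which are no part of the job. What is shaped like the reamer but pink is not meant.

How it is judged:
By the outcome, as a careful person would: the job done as asked, in the order asked, and still so for the second after the job is handed in, while the arm keeps its last pose, push and grip.
It also fails if it takes over 54 s, if anything falls off the work surface, if the arm or the gripper's body presses on something with over 40 N, if the wrist force passes 120 N, or if a joint passes its speed limit or range.

ROBOT

A 6-joint arm with a two-finger parallel gripper is mounted at the origin on a cart in front of the work surface, level with it; the furniture and walls round the work are solid. World frame = base frame: x ahead of the robot, y to its left, z up, the work surface at z = 0. Lengths are in mm, angles in rad, forces in N, time in s.
With the tool pointing down it reaches from about 275 to 825 mm from the base axis. Payload 5.2 kg.
Tool frame: the origin (TCP) lies midway between the tips of the shut fingers; the grasp point (between the pads) lies env.grip_depth behind it (env.grip_depth is the distance from the TCP to the grasp point, in mm); z points along the fingers, x is the direction in which the jaws open and shut, and the axes are right-handed (so a half turn about z gives the same grasp; the last joint's range is limited). The gripper opens to 93 mm and grips with 3 to 60 N. Pads are 15 mm wide; open, the fingers measure 128 mm over their backs; the gripper's body (75 mm by 188 mm) begins 65 mm behind the grasp point.
Start: joints at [1.092, 0.259, 1.535, -0, 1.348, -0.203], TCP at [149.752, 529.225, 218.653] pointing down, gripper open.
Joint ranges: [-3.14, 3.14], [-0.91, 2.08], [0.19, 2.58], [-1.22, 4.36], [0.22, 2.71], [-3.12, 3.12]. Speed limits (rad/s): [2.57, 2.57, 3.14, 3.14, 3.14, 3.14].

INTERFACE

Orientations are given as a rotation vector (axis times angle).
In Python, from cell import env, imaging, finder gives the robot as it stands. Calls block until the motion is done:
- env.movep(position, orientation): joint-space move of the TCP to a pose.
- env.move_l(position, attitude=None, max_speed=150, until_force=None): straight line of the TCP; attitude=None keeps the orientation; max_speed is the mean speed in mm/s. With until_force (N) it stops when the force on the tool has changed by that much, and returns True; else False.
- env.move_joints(angles): joint-space move.
- env.gripper_to(opening, newtons=None): finger opening in mm; newtons is the grip in N (None keeps the last); returns when the fingers have stopped.
- env.sleep(seconds).
- env.solve_ik(position, orientation): joint angles nearest the present ones, or None.
- imaging.snapshot(name): name is "side" or "top" or "wrist"; returns (picture, depth): 480x640x3 uint8, red, green, blue; 480x640 float32, mm along the optical axis (not along the pixel's ray), 0 where there is no reading.
- imaging.camera_info(name): a dict with "K" (3x3 intrinsics, pixels), "R" (3x3) and "t" (3): a world point X has camera coordinates R X + t. Camera axes: x right, y down, z forward; pixel columns grow to the right and rows downward; lengths in mm; the calibration is good to about 2 mm. A picture is of the moment at which its call begins: read the wrist's pose just before it. camera_info takes no time and is no camera call; for the wrist camera it gives the pose at the moment of the call.
A pose or a line that the arm cannot do raises env.Unreachable and nothing moves.
- env.job_done(): hands the job in, once; it reports no verdict.
Trained networks look in the newest picture that a camera, given by its name, has taken for a name from the list of things; names that differ only in an ending like _2 or _b are one class to them, and where a whole thing is asked for, a point or a joint stands for the part that bears it (a point fixed in the world has none). Each returns a list of dicts, best first, with "conf" (0 to 1); they miss things now and then, are a little off and sometimes report something else, mostly with a low value. They report only what shows in the picture. A call takes as long as a camera call. They do not tell look-alikes from the thing itself.
- finder.recognise(name, camera): "uv" ([column, row] in pixels, amid what is visible of it).
- finder.cut_out(name, camera): "region" (480x640 bool, what is visible of it) and "uv" ([column, row] in pixels, amid what is visible of it).
Readings, each from a call of its own:
- env.current_time(): time.
- env.current_qpos(): joint angles.
- env.current_dq(): joint speeds.
- env.current_joint_torque(): joint torques, N m.
- env.current_eef_pos(): TCP position.
- env.current_eef_rot(): TCP orientation.
- env.current_force(): force on the tool from outside, world axes, zero at the start.
- env.current_ft_torque(): the same for the moment, N m.
- env.current_finger_gap(): finger opening in mm.
Only numpy, scipy, OpenCV 4.12 (cv2) and the standard library are available. Lean on these libraries where they do the work, as an engineer would, in place of code of your own. Each camera call takes 0.05 s, during which the arm holds its last target. There are 200 camera calls.

## Working session

There is one attempt and no reset: what is moved stays moved. The work goes in short steps, each a Python script; the robot and the scene stay as the last script left them, time stands still between calls to the robot, and variables do not carry over. Pictures are saved under pics/ and viewed, about 8 in all and at most 12, crops included, and the job is handed in when it is done.

```bash
ls; mkdir -p pics
cat > h.py <<'E'
from cell import env, imaging, finder
import numpy as np, cv2
from scipy.spatial.transform import Rotation as Rt
def cloud(cam,depth,mask=None,info=None):
    i=info or imaging.camera_info(cam); K,R,t=[np.array(i[k],float) for k in("K","R","t")]
    v,u=np.nonzero((depth>0) if mask is None else (mask&(depth>0)))
    z=depth[v,u]; c=np.stack([(u-K[0,2])*z/K[0,0],(v-K[1,2])*z/K[1,1],z],1)
    return (c-t)@R
def proj(cam,X,info=None):
    i=info or imaging.camera_info(cam); c=np.array(i["R"])@np.array(X,float)+np.array(i["t"]); p=np.array(i["K"])@c; return p[:2]/p[2]
def down(a):  # tool down, jaw x axis at world angle a
    x=np.array([np.cos(a),np.sin(a),0]); z=np.array([0,0,-1.]); return Rt.from_matrix(np.stack([x,np.cross(z,x),z],1)).as_rotvec()
def save(n,p): cv2.imwrite("pics/"+n,cv2.cvtColor(p,cv2.COLOR_RGB2BGR))
E
python3 - <<'E'
from h import *
print(env.grip_depth,env.current_eef_rot(),env.current_time())
for c in("top","side"):
    p,d=imaging.snapshot(c); save(c+"0.png",p)
    i=imaging.camera_info(c); print(c,(-np.array(i["R"]).T@np.array(i["t"])).round())
    for n in("citrus_press","reamer","spout_tab","spindle","coffee_pod_a","spice_jar"):
        for r in finder.cut_out(n,c)[:3]:
            if r["conf"]<.2: continue
            P=cloud(c,d,r["region"]); print(n,round(r["conf"],2),np.round(r["uv"]),np.median(P,0).round(),P.min(0).round(),P.max(0).round()) if len(P) else 0
E
```

```text
pics
18.8 [ 2.50509675  1.89454036 -0.00259967] 0.0
top [ 487. -274.  917.]
citrus_press 0.63 [296. 225.] [ 617. -242.   58.] [ 513. -315.   -3.] [ 708. -147.  776.]
reamer 0.66 [315. 340.] [ 434. -280.    8.] [ 398. -315.   -1.] [ 465. -247.   79.]
reamer 0.62 [379. 353.] [ 421. -385.    9.] [ 385. -425.   -1.] [ 451. -357.   80.]
spout_tab 0.95 [254. 260.] [ 561. -173.   39.] [ 538. -202.   27.] [ 584. -147.   83.]
spindle 0.75 [298. 221.] [ 620. -246.   75.] [ 607. -260.   69.] [ 636. -232.  105.]
spindle 0.74 [380. 350.] [ 422. -386.    9.] [ 385. -425.   -2.] [ 451. -357.   80.]
coffee_pod_a 0.8 [423. 255.] [ 573. -452.   44.] [ 549. -482.   -2.] [ 599. -428.   50.]
coffee_pod_a 0.73 [337. 152.] [ 751. -301.   44.] [ 727. -329.   -3.] [ 780. -276.   50.]
spice_jar 0.73 [368. 209.] [ 644. -359.   97.] [ 624. -385.    4.] [ 673. -335.  102.]
spice_jar 0.5 [381. 349.] [ 421. -385.    9.] [ 384. -425.   -1.] [ 451. -357.   80.]
spice_jar 0.44 [424. 258.] [ 573. -452.   44.] [ 549. -489.   -4.] [ 603. -428.   50.]
side [1006.  403.  468.]
citrus_press 0.88 [320. 286.] [ 631. -214.   57.] [ 474. -442.   -1.] [ 694. -144.  104.]
reamer 0.81 [364. 229.] [ 430. -377.   27.] [ 343. -525.   -1.] [ 455. -353.   78.]
reamer 0.65 [394. 253.] [ 444. -268.   27.] [ 320. -395.   -3.] [ 550. -158.   79.]
spout_tab 0.7 [380. 289.] [ 562. -160.   43.] [ 492. -227.   -1.] [ 592. -143.   81.]
spindle 0.93 [314. 260.] [ 628. -240.   77.] [ 589. -303.   57.] [ 640. -227.  103.]
coffee_pod_a 0.79 [218. 294.] [ 759. -286.   37.] [ 703. -363.   -1.] [ 780. -272.   45.]
coffee_pod_a 0.72 [278. 236.] [ 575. -434.   36.] [ 524. -506.   -0.] [ 632. -354.   84.]
spice_jar 0.73 [261. 247.] [ 665. -346.   65.] [ 628. -384.    0.] [ 682. -333.   99.]
```

View pics/top0.png

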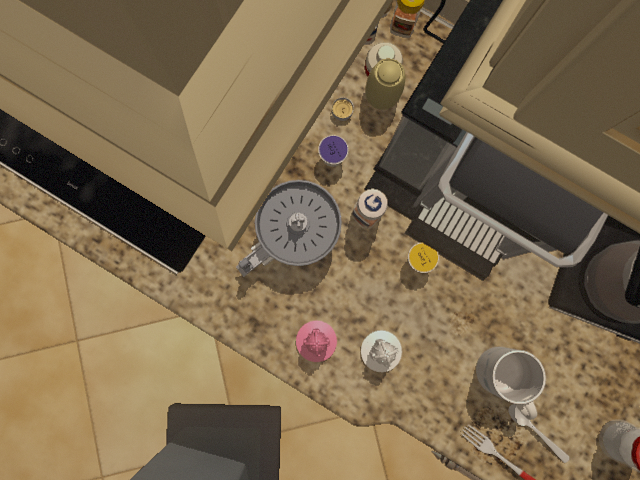

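View pics/side0.png

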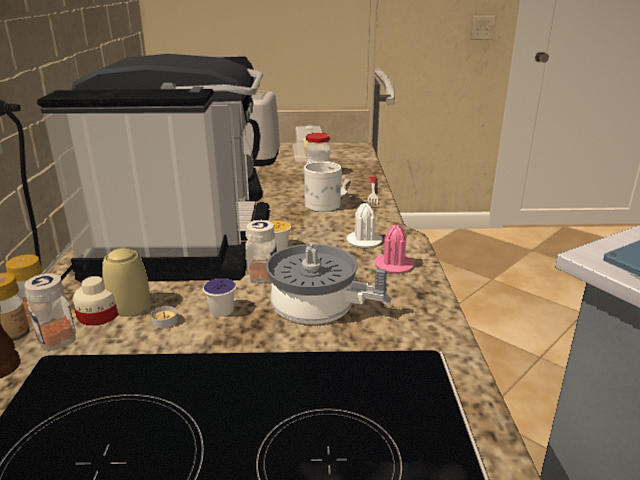

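The top view shows the press at (298,222) and its spout tab at (246,265). The white reamer is at (381,352), the pink look-alike at (316,341), the jar at (371,207), and the pods at (423,257) and (333,150). A range hood overhangs at the upper left. Next I'll check the hood's height and look from the wrist camera.

Run:
```python
from h import *
p,d=imaging.snapshot("top"); P=cloud("top",d)
H=P[P[:,2]>250]
for lo in range(250,900,100):
    q=H[(H[:,2]>=lo)&(H[:,2]<lo+100)&(H[:,1]>-350)]; print(lo,len(q),q.min(0).round() if len(q) else '',q.max(0).round() if len(q) else '')
c=np.array([620,-245])
r=np.hypot(*(P[:,:2]-c).T)
rim=P[(r<85)&(P[:,2]>66)&(P[:,2]<76)&(r>55)]
A=np.c_[2*rim[:,:2],np.ones(len(rim))]; s=np.linalg.lstsq(A,(rim[:,:2]**2).sum(1),rcond=None)[0]; print("rim",s[:2],np.sqrt(s[2]+s[0]**2+s[1]**2))
tab=P[(r>85)&(r<140)&(P[:,2]>70)&(P[:,2]<90)&(P[:,0]<600)&(P[:,1]>-215)]; t=tab.mean(0); print("tab",len(tab),t, np.degrees(np.arctan2(*(t[:2]-s[:2])[::-1])),np.hypot(*(t[:2]-s[:2])))
w=imaging.camera_info("wrist"); R=np.array(w["R"]);cp=-R.T@np.array(w["t"]); Rt0=Rt.from_rotvec(env.current_eef_rot()).as_matrix()
print("cam in tool",Rt0.T@(cp-env.current_eef_pos()),(R@Rt0).round(2),w["K"])
for pos in ([560,-200,330],[421,-386,300],[545,-165,70],[620,-245,120]):
    for a in (-2,-1.5,-1,-.5,0,.5,1,1.5):
        q=env.solve_ik(np.array(pos,float),down(a)); print(pos,a,None if q is None else np.round(q,2))
```

```text
250 0  
350 0  
450 0  
550 0  
650 0  
750 61900 [ 501. -294.  773.] [ 575. -189.  841.]
850 0  
rim [ 621.80224529 -246.40625987] 66.78429462906836
tab 68 [ 553.10127508 -163.74061656   79.06784052] 129.7289676696356 107.48689172153823
cam in tool [   0.5535374   -82.19173758 -165.21478402] [[ 1.   -0.    0.  ]
 [ 0.    0.96 -0.29]
 [-0.    0.29  0.96]] [[366.36246918   0.         319.35934686]
 [  0.         366.36246918 241.74863878]
 [  0.           0.           1.        ]]
[560, -200, 330] -2 [-0.53  0.3   1.22 -0.    1.63  1.47]
[560, -200, 330] -1.5 [-0.53  0.3   1.22 -0.    1.63  0.97]
[560, -200, 330] -1 [-0.53  0.3   1.22 -0.    1.63  0.47]
[560, -200, 330] -0.5 [-0.53  0.3   1.22 -0.    1.63 -0.03]
[560, -200, 330] 0 [-0.53  0.3   1.22 -0.    1.63 -0.53]
[560, -200, 330] 0.5 [-0.53  0.3   1.22 -0.    1.63 -1.03]
[560, -200, 330] 1 [-0.53  0.3   1.22 -0.    1.63 -1.53]
[560, -200, 330] 1.5 [-0.53  0.3   1.22 -0.    1.63 -2.03]
[421, -386, 300] -2 [-0.94  0.26  1.34 -0.    1.54  1.06]
[421, -386, 300] -1.5 [-0.94  0.26  1.34 -0.    1.54  0.56]
[421, -386, 300] -1 [-0.94  0
[... 548 characters left out ...]
.01]
[545, -165, 70] 0 [-0.49  0.43  1.68 -0.    1.03 -0.49]
[545, -165, 70] 0.5 [-0.49  0.43  1.68 -0.    1.03 -0.99]
[545, -165, 70] 1 [-0.49  0.43  1.68 -0.    1.03 -1.49]
[545, -165, 70] 1.5 [-0.49  0.43  1.68 -0.    1.03 -1.99]
[620, -245, 120] -2 [-0.54  0.54  1.36 -0.    1.24  1.46]
[620, -245, 120] -1.5 [-0.54  0.54  1.36 -0.    1.24  0.96]
[620, -245, 120] -1 [-0.54  0.54  1.36 -0.    1.24  0.46]
[620, -245, 120] -0.5 [-0.54  0.54  1.36 -0.    1.24 -0.04]
[620, -245, 120] 0 [-0.54  0.54  1.36 -0.    1.24 -0.54]
[620, -245, 120] 0.5 [-0.54  0.54  1.36 -0.    1.24 -1.04]
[620, -245, 120] 1 [-0.54  0.54  1.36 -0.    1.24 -1.54]
[620, -245, 120] 1.5 [-0.54  0.54  1.36 -0.    1.24 -2.04]
```

```bash
cat >> h.py <<'E'
def look(n):
    i=imaging.camera_info("wrist"); p,d=imaging.snapshot("wrist"); save(n,p); return p,d,i
E
python3 - <<'E'
from h import *
env.movep(np.array([590,-210,220.]),down(0.69)); env.sleep(.3)
p,d,i=look("w1.png"); P=cloud("wrist",d,info=i)
c=np.array([622,-246])
for r in finder.recognise("spindle_tip","wrist")[:2]+finder.recognise("spout_tab","wrist")[:2]: print(r)
r=np.hypot(*(P[:,:2]-c).T)
rim=P[(r<85)&(P[:,2]>68)&(P[:,2]<74)&(r>55)]
A=np.c_[2*rim[:,:2],np.ones(len(rim))]; s=np.linalg.lstsq(A,(rim[:,:2]**2).sum(1),rcond=None)[0]; print("rim",s[:2],np.sqrt(s[2]+s[0]**2+s[1]**2),rim.mean(0))
T=P[(r>80)&(r<145)&(P[:,2]>72)&(P[:,2]<90)&(P[:,0]<600)&(P[:,1]>-215)]; t=np.array(cv2.minAreaRect(T[:,:2].astype(np.float32))[0]); print("tab",len(T),cv2.minAreaRect(T[:,:2].astype(np.float32)),T[:,2].mean(), np.degrees(np.arctan2(*(t-s[:2])[::-1])),np.hypot(*(t-s[:2])))
V=P[(r<16)&(P[:,2]>90)&(P[:,2]<99)]; print("vanes",len(V),V.mean(0)); Tp=P[(r<16)&(P[:,2]>100)];print("pin",len(Tp),Tp.mean(0))
print(env.current_time())
u,v=proj("wrist",[s[0],s[1],96],i).astype(int); print(u,v)
cr=p[v-60:v+60,u-80:u+80]; save("w1c.png",cv2.resize(cr,None,fx=5,fy=5,interpolation=cv2.INTER_CUBIC))
np.savez("w1.npz",p=p,d=d,**{k:np.array(x) for k,x in i.items()})
E
```

```text
{'uv': [322.1, 277.8], 'conf': 0.88}
{'uv': [322.8, 169.8], 'conf': 0.64}
{'uv': [324.4, 281.4], 'conf': 0.45}
rim [ 622.72860501 -245.49140487] 67.22201450199047 [ 621.64793445 -244.46047861   69.74415751]
tab 240 ((554.5077514648438, -162.84942626953125), (10.099425315856934, 15.557581901550293), 40.33161926269531) 78.1787451118878 129.539631917143 107.16240704848013
vanes 242 [ 621.97529301 -244.34257414   95.03271636]
pin 30 [ 622.38425434 -245.19760348  102.586972  ]
4.2167
322 289
```

View pics/w1.png

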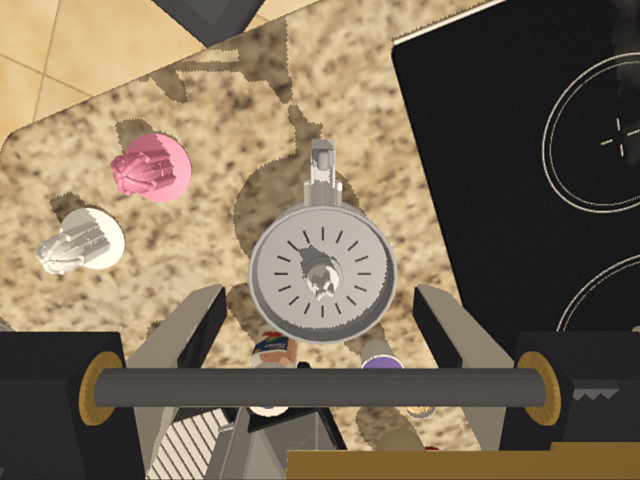

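View pics/w1c.png

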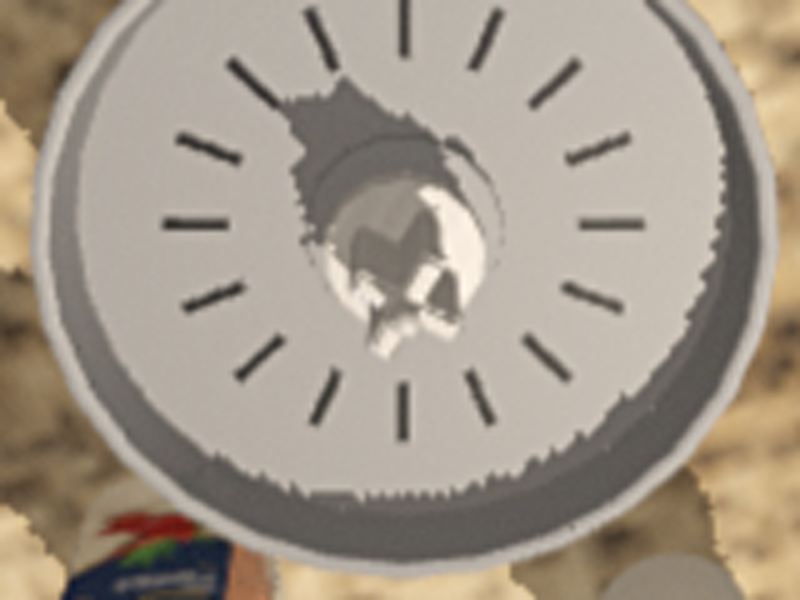

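The wrist view shows the tab at (322,152), the spindle at (322,280) with its vanes turned about 45°, and the white reamer at left (85,240). Now I'll pull the spout.

Run:
```python
from h import *
th=np.radians(129.6); u=np.array([np.cos(th),np.sin(th),0]); a=th-np.pi/2; o=down(a)
t=np.array([554.5,-162.8,0])
env.gripper_to(40)
env.movep(t+[0,0,130],o)
print("touch",env.move_l(t+[0,0,56],max_speed=100,until_force=8))
env.gripper_to(0,45); print("gap",env.current_finger_gap(),env.current_force(),env.current_eef_pos())
print("stop",env.move_l(t+u*30+[0,0,56],max_speed=30,until_force=15))
p=env.current_eef_pos(); print((p-t)@u,env.current_force(),env.current_force()@u,env.current_time())
env.gripper_to(40); p=env.current_eef_pos(); print((p-t)@u)
env.move_l(p+[0,0,90]); 
env.move_l(np.array([590,-210,190.])+u*0,down(a)); env.sleep(.2)
pic,d,i=look("w2.png"); P=cloud("wrist",d,info=i); np.savez("w2.npz",p=pic,d=d,**{k:np.array(x) for k,x in i.items()})
s=np.array([622.5,-245.5]); r=np.hypot(*(P[:,:2]-s).T)
T=P[(r>80)&(r<165)&(P[:,2]>72)&(P[:,2]<90)&(P[:,0]<600)&(P[:,1]>-215)]; m=cv2.minAreaRect(T[:,:2].astype(np.float32)); print(m,np.hypot(*(np.array(m[0])-s)),env.current_time())
# vane angle
V=P[(r<16)&(P[:,2]>90)&(P[:,2]<106)]-[*s,0]
Q=V@np.array([[u[0],-u[1],0],[u[1],u[0],0],[0,0,1]])
print(len(V),V[:,:2].mean(0))
im=np.zeros((500,500,3),np.uint8)
for x,y,z in V: cv2.circle(im,(int(250-y*15),int(250-x*15)),3,(255,255,255) if z<100 else (0,0,255),-1)
cv2.imwrite("pics/van.png",im)
```

```text
touch False
gap 9.482618413933581 [1.14852075 2.13880385 0.68862562] [ 554.94237507 -162.56972068   56.25163316]
stop True
21.308573279985804 [ 1.3326181  -2.87696387  0.1040536 ] -3.066181505704309 7.975
22.022763949752886
((540.8914794921875, -146.22166442871094), (10.407315254211426, 15.435428619384766), 40.050994873046875) 128.51512958900804 10.4417
348 [-0.47445014  1.06206201]
```

View pics/van.png

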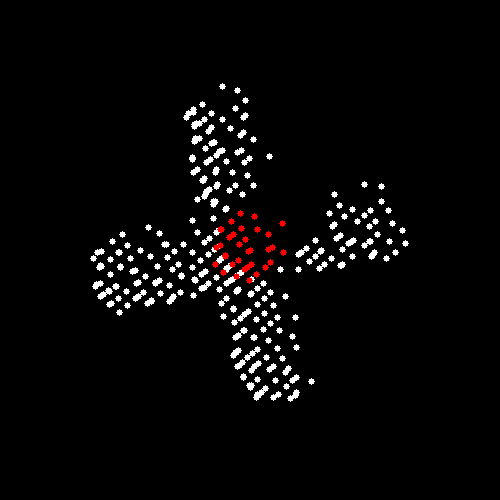

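The spout reached its stop: 15 N came up at the end of travel, and the tab now sits at a radius of 128.5 mm. The vane plot shows a clear cross turned about 10°, centred on the fitted axis. Next is the reamer.

```bash
cat > fit.py <<'E'
from h import *
from scipy.optimize import least_squares
def box(x,y,a,b):
    qx,qy=abs(x)-a,abs(y)-b; return np.hypot(np.maximum(qx,0),np.maximum(qy,0))+np.minimum(np.maximum(qx,qy),0)
def fitxs(X,sdf,c,n=9):
    best=None
    for a0 in np.radians(np.arange(0,90,90/n)):
        def f(q):
            D=X-q[:2]; c_,s_=np.cos(q[2]),np.sin(q[2]); return sdf(D[:,0]*c_+D[:,1]*s_,-D[:,0]*s_+D[:,1]*c_)
        r=least_squares(f,[*c,a0],loss="soft_l1",f_scale=1.)
        if best is None or r.cost<best.cost: best=r
    return best.x[:2],np.degrees(best.x[2])%90,best.cost/len(X)
ream=lambda x,y: np.minimum.reduce([np.hypot(x,y)-17,box(x,y,21,5.5),box(x,y,5.5,21)])
# vane tops: inside is fine -> clip
vane=lambda x,y: np.maximum(np.minimum(box(x,y,10.5,2.5),box(x,y,2.5,10.5)),0)
def reamfit(P,c):
    r=np.hypot(*(P[:,:2]-c).T); X=P[(r<26)&(P[:,2]>14)&(P[:,2]<55)]; return (len(X),)+fitxs(X[:,:2],ream,c)
def vanefit(P,c,z0=92,z1=99):
    r=np.hypot(*(P[:,:2]-c).T); X=P[(r<15)&(P[:,2]>z0)&(P[:,2]<z1)]; return (len(X),)+fitxs(X[:,:2],vane,c)
E
python3 - <<'E'
from fit import *
for n in("w1","w2"):
    z=np.load(n+".npz"); P=cloud("wrist",z["d"],info=z); print(n,vanefit(P,np.array([622.5,-245.5])))
env.gripper_to(62)
env.movep(np.array([460,-330,200.]),down(-.8)); 
c=np.array([421,-386.]); env.move_l(np.array([*c,150.]));env.sleep(.2)
p,d,i=look("w3.png"); P=cloud("wrist",d,info=i); np.savez("w3.npz",p=p,d=d,**{k:np.array(x) for k,x in i.items()})
r=np.hypot(*(P[:,:2]-c).T); S=P[(r<40)&(P[:,2]>5)&(P[:,2]<12)]; print("skirt",cv2.minEnclosingCircle(S[:,:2].astype(np.float32)))
print(reamfit(P,c),env.current_time())
u,v=proj("wrist",[*c,40],i).astype(int); print(u,v); save("w3c.png",cv2.resize(p[max(v-90,0):v+90,u-120:u+120],None,fx=3,fy=3))
E
```

```text
w1 (223, array([ 622.80358407, -245.36587702]), np.float64(12.01708663457338), np.float64(0.00017680314421827676))
w2 (277, array([ 622.74642711, -245.37216066]), np.float64(11.36685967256705), np.float64(0.00019324812827683645))
skirt ((419.08160400390625, -389.83770751953125), 34.09908676147461)
(704, array([ 418.79635126, -390.20810135]), np.float64(18.39545972975361), np.float64(0.13215407636209767)) 13.1
320 238
```

View pics/w3c.png

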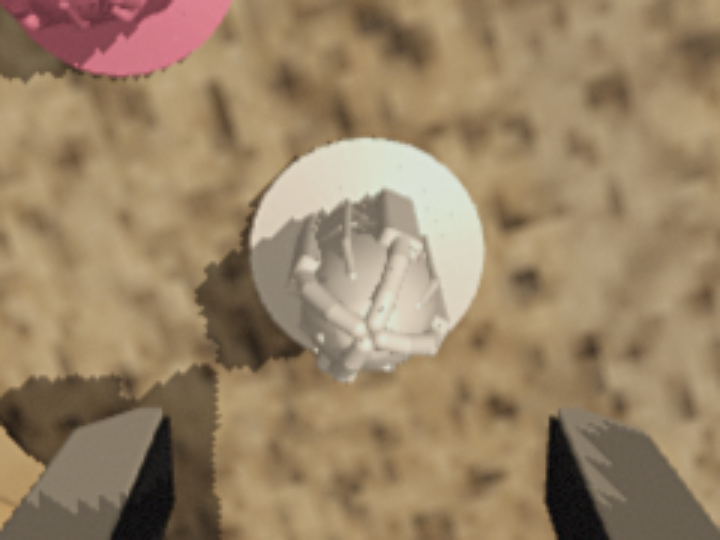

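The fit puts the white reamer at (419,-390), with ribs at 18.4° modulo 90. The crop agrees: the camera-side rib is turned about 25° right of image-up. I'll grasp across a rib pair, lift, and check it in the hand.

Run:
```python
from fit import *
a=np.radians(18.4-90); c=np.array([418.9,-390.0])
env.movep(np.array([*c,130.]),down(a))
print(env.move_l(np.array([*c,21.]),max_speed=100,until_force=8))
env.gripper_to(0,35); print(env.current_finger_gap(),env.current_eef_pos(),env.current_force())
zg=env.current_eef_pos()[2]; env.move_l(np.array([*c,160.])); print(env.current_finger_gap())
a2=np.radians(11.6-90)
env.movep(np.array([622.7,-245.4,150.]),down(a2)); env.sleep(.2)
T=env.current_eef_pos(); R=Rt.from_rotvec(env.current_eef_rot()).as_matrix()
p,d,i=look("w4.png"); P=cloud("wrist",d,info=i); np.savez("w4.npz",p=p,d=d,T=T,R=R,**{k:np.array(x) for k,x in i.items()})
z0=T[2]-zg; print(T,zg,z0,env.current_force(),env.current_time())
Q=P-[0,0,z0]; r=np.hypot(*(Q[:,:2]-T[:2]).T)
S=Q[(r<45)&(Q[:,2]>5)&(Q[:,2]<12)]; print("skirt",len(S),cv2.minEnclosingCircle(S[:,:2].astype(np.float32)),S[:,2].mean())
print(reamfit(Q,T[:2]))
```

```text
False
41.597143913706674 [ 419.08875895 -390.26124967   21.40555447] [0.3933694  0.87609278 2.02676841]
42.02426766801881Traceback (most recent call last):
  File "<stdin>", line 10, in <module>
TypeError: numpy.savez() got multiple values for keyword argument 'R'
```

View pics/w4.png

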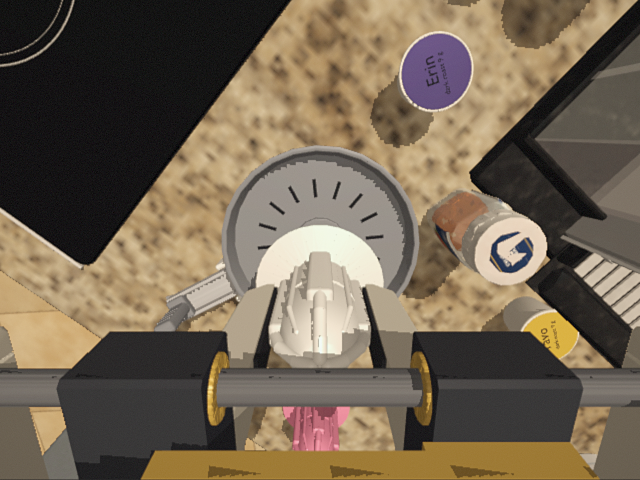

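The reamer is held upright above the spindle with its ribs square to the jaws. I'll measure its offset in the hand, then lower it.

Run:
```python
from fit import *
zg=21.4
T=env.current_eef_pos(); p,d,i=look("w5.png"); P=cloud("wrist",d,info=i)
z0=T[2]-zg; print(T,z0,env.current_force(),env.current_time())
Q=P-[0,0,z0]; r=np.hypot(*(Q[:,:2]-T[:2]).T)
S=Q[(r<40)&(Q[:,2]>-2)&(Q[:,2]<14)]; 
x=S[:,:2]; print("skirt",len(S),cv2.minEnclosingCircle(x.astype(np.float32)),np.median(S[:,2]))
print(reamfit(Q,T[:2]))
X=Q[(r<24)&(Q[:,2]>20)&(Q[:,2]<80)]; print("n",len(X),X[:,2].max(),X[X[:,2]>74].mean(0))
```

```text
[ 621.93136857 -246.82643478  150.32229775] 128.92229774749418 [ 1.44463613  0.01073063 -0.27403307] 17.6667
skirt 4802 ((623.189697265625, -245.77340698242188), 34.21222686767578) 6.019013061541074
(4214, array([ 621.65510052, -246.1325706 ]), np.float64(11.821686863772943), np.float64(0.46965552546828976))
n 9886 79.99721568946646 [ 625.50992709 -246.6138749    75.7546088 ]
```

Run:
```python
from fit import *
zg=21.4; tgt=np.array([622.75,-245.4])
def skirt():
    T=env.current_eef_pos(); i=imaging.camera_info("wrist"); p,d=imaging.snapshot("wrist"); P=cloud("wrist",d,info=i)-[0,0,T[2]-zg]
    R=Rt.from_rotvec(env.current_eef_rot()).as_matrix(); L=(P-[*T[:2],0])@R   # tool coords (x,y used)
    m=(abs(P[:,2]-7)<6)&(np.hypot(L[:,0],L[:,1])<40)&(L[:,1]<0); X=L[m][:,:2]
    ang=np.degrees(np.arctan2(X[:,0],-X[:,1])); E=[]
    for b in range(-70,70,5):
        s=X[(ang>=b)&(ang<b+5)]
        if len(s)>8: k=np.argsort(np.hypot(*s.T))[-3:]; E.append(s[k].mean(0))
    E=np.array(E); r=least_squares(lambda q:np.hypot(*(E-q[:2]).T)-q[2],[0,0,33],loss="soft_l1")
    r2=least_squares(lambda q:np.hypot(*(E-q).T)-33,[0,0],loss="soft_l1")
    m2=(L[:,1]<-10)&(P[:,2]>22)&(P[:,2]<55)&(abs(L[:,0])<14)&(L[:,1]>-26); f=L[m2]; f=f[abs(f[:,0])<4]
    print("T",T.round(2),"edge",len(E),r.x.round(2),"r33",r2.x.round(2),"ribface y",np.median(f[:,1]),len(f))
    w=R@np.array([*r2.x,0]); print("offset world",w.round(2))
skirt()
T=env.current_eef_pos()
env.move_l(np.array([*tgt,135.])); env.sleep(.3); skirt(); print(env.current_time())
```

```text
T [ 622.06 -246.63  150.34] edge 28 [-0.86  0.14 33.96] r33 [-0.84 -1.03] ribface y -20.62105945732911 590
offset world [ 0.84  1.03 -0.  ]
T [ 623.02 -245.5   135.55] edge 28 [-0.83  0.11 33.96] r33 [-0.82 -1.06] ribface y -20.623305233929926 600
offset world [0.87 1.01 0.  ]
18.3167
```

Run:
```python
from h import *
f0=env.current_force()
st=env.move_l(np.array([622.95,-245.3,97.]),max_speed=25,until_force=6)
T=env.current_eef_pos(); print(st,T,env.current_force()-f0,env.current_ft_torque(),env.current_finger_gap(),env.current_time())
```

```text
False [ 623.04805601 -245.47541136   97.09531472] [ 0.65983736 -1.80764306 -0.05023483] [-0.40402515  0.05741174  0.04332975] 41.429001817558984 19.9833
```

It meshed and slid down with no resistance to within about 2 mm of home. Now I'll press.

Run:
```python
from h import *
f0=env.current_force(); env.gripper_to(0,50); xy=env.current_eef_pos()[:2]*0+[622.95,-245.3]
for z in np.arange(95,81,-1.):
    st=env.move_l(np.array([*xy,z]),max_speed=20); env.sleep(.1)
    T=env.current_eef_pos(); f=env.current_force()-f0; print(z,T.round(2),f.round(2))
    if f[2]>16: break
env.sleep(.4); print(env.current_eef_pos(),env.current_force()-f0,env.current_finger_gap(),env.current_time())
p,d=imaging.snapshot("side"); save("s1.png",cv2.resize(p[200:340,230:430],None,fx=4,fy=4))
P=cloud("side",d); r=np.hypot(*(P[:,:2]-[622.7,-245.4]).T)
S=P[(r<36)&(P[:,2]>58)&(P[:,2]<90)]; print(np.percentile(S[:,2],[5,25,50,75,95]),len(S))
p,d,i=look("w6.png"); P=cloud("wrist",d,info=i); r=np.hypot(*(P[:,:2]-[622.7,-245.4]).T)
S=P[(r<32)&(r>24)&(P[:,2]>62)&(P[:,2]<90)]; print("skirt z",np.median(S[:,2]),len(S))
D=P[(r<62)&(r>45)&(P[:,2]<65)&(P[:,2]>50)]; print("dish z",np.median(D[:,2]))
```

```text
95.0 [ 623.22 -245.47   95.27] [-0.28  0.3   2.44]
94.0 [ 623.23 -245.43   94.19] [1.86 0.59 2.55]
93.0 [ 623.2  -245.44   93.14] [ 1.81 -0.18  3.02]
92.0 [ 623.2  -245.44   92.14] [ 2.41 -0.55  4.17]
91.0 [ 623.18 -245.41   91.14] [ 3.27 -1.1   3.46]
90.0 [ 623.16 -245.44   90.13] [ 4.39 -1.56  4.08]
89.0 [ 623.19 -245.42   89.11] [ 3.33 -1.36  5.4 ]
88.0 [ 623.15 -245.44   88.13] [ 3.42 -0.75  5.76]
87.0 [ 623.17 -245.42   87.34] [ 3.48 -1.41  7.11]
86.0 [ 623.2  -245.45   87.26] [ 1.55 -0.83 11.87]
85.0 [ 623.25 -245.44   87.19] [ 0.45  0.39 15.73]
84.0 [ 623.28 -245.45   87.11] [-1.73  1.47 20.09]
[ 623.27971324 -245.44038254   87.08800151] [-2.09424201  0.46147279 20.67135208] 41.38042882244566 24.8
[67.50484691 71.11963022 72.53698073 76.99340471 88.15872946] 717
skirt z 71.60828153048278 2471
dish z 56.69918413178465
```

View pics/s1.png

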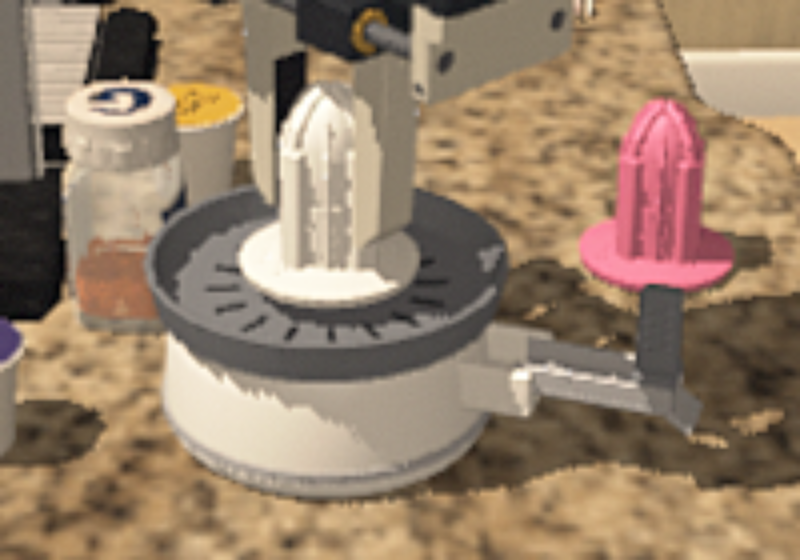

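The press hit its hard stop at TCP z = 87.3 mm, where 87.4 was expected for home plus 8 mm of switch travel. The skirt height agrees. The side view shows the reamer upright in the dish, the spout extended, and the jar and the pods in view still upright beside the press. I'm handing it in while still pressing.

Run:
```python
from h import *
print(env.current_force(),env.current_eef_pos(),env.current_finger_gap()); env.job_done()
```

```text
[-1.95965787 -0.22057647 18.90701909] [ 623.28725972 -245.45246781   87.1061375 ] 41.1485710891389
the job is handed in; nothing more can be done
```

The job is handed in after about 25 s of robot time, with the gripper still holding the reamer and pressing it down with about 19 N.

- **Spout:** I pulled it by the tab until the force rose 15 N. The tab then measured 128.5 mm from the press axis against the nominal 129 mm, so it is at its stop within measuring error.
- **Reamer:** I gripped the white one across a pair of ribs and turned it to match the vanes, measured at about 11.6°. It slid down onto the spindle without resistance.
- **Switch:** The spring force built up to about 7 N, then the reamer met a hard stop at tool height 87.3 mm. The expected height for home plus 8 mm of switch travel was 87.4 mm, and the skirt height seen by the wrist camera agrees.
- **Bystanders:** I touched none of them. In the last side view the jar and the parts of the pods in frame look undisturbed, but I did not re-measure their positions.

One check disagreed slightly: the position estimates for the reamer in the hand and for the press centre differed by about 1 mm. That is within the 1.5 mm of play, and it did not affect the fit.

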